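Set and lock the camera carriage over the amber culture dish

TASK

Slide the camera along its rail until the black tube is centred over the dish of amber agar, then lock it there: screw the red-levered clamp bolt in clockwise until it is snug, and only then fold its lever fully down. Leave all the dishes where they stand and do not knock over or push anything else.

Things in the scene. Friction and masses are not known exactly. Their poses are not given: they have to be found in the camera images.
- rail: Fixed grey baseboard 210 x 460 x 10 mm carrying an aluminium rail 30 mm wide, 420 mm long, its top 43 mm above the bench, held between two dark end feet. Origin: on the bench below the middle of the rail; y runs along the rail, x across it, away from the robot; the board reaches x = -130 to +80 mm. The dishes stand on the board on the robot's side.
- carriage (a joint): Position of the camera carriage along the rail's y, m, 0 at mid rail, limits -0.165 to 0.165. The dark grey saddle (52 x 56 mm, top at 76 mm above the bench) rides on the rail and cannot leave it; an arm 85 mm long holds the black camera tube upright on the robot's side. It slides against about 3 N of friction and stays where it is left. The saddle cannot be gripped from above because of the bolt; take the tube.
- tube_top (a point): Centre of the flat top of the black camera tube (diameter 40 mm, upright, from 38 to 142 mm above the bench, white lens cap disc on its top, red holder ring at 57 to 71 mm). Moves with the carriage; lies on the carriage at rail x = -85 mm, rail y = the carriage joint. Axes as the rail's. It clears the dishes by 15 mm.
- bolt (a joint): Turn of the clamp bolt, rad: grows as it is screwed in, clockwise seen from above; 3.6 = snug (hard stop). Starts 1.9 to 2.8 rad short of snug, so it takes two grips or more. It sinks 1.27 mm per rad and turns against about 0.15 N m. The bolt axis is vertical, through the middle of the saddle (rail x = 0).
- bolt_pivot (a point): On the bolt axis, at the hinge pin of the lever: about 94 mm above the bench when snug (98 mm fully out). Turns with the bolt: y is along the hinge pin, z up; when snug its axes are those of the rail, so its x points away from the robot.
- lever (a joint): Fold angle of the red lever about the hinge pin, rad: 0 = open, standing straight up from the bolt; 1.571 = closed, lying level (hard stop), towards the +x of bolt_pivot. It folds against about 0.2 N m of friction and stays where it is left, both ways. It folds only to that side.
- lever_tip (a point): Middle of the free end of the red lever, 62 mm from the hinge pin. The lever is a straight bar 16 mm wide along the hinge pin and 10 mm thick, its plain part from 9 to 62 mm from the pin; z points along the lever, out of its tip, y along the pin. Standing up, it is pinched from above across the 16 mm (fingers closing along y) to turn the bolt, and pushed over at its upper end to fold.
- dish_amber: The target: loose clear culture dish, diameter 55 mm, 13 mm high, with amber-orange agar, 35 g, standing on the baseboard at rail x = -85 mm. Origin: centre of its underside (10 mm above the bench).
- dish_red: The same dish with dark red agar; leave alone.
- dish_pale: The same dish with pale greenish agar; leave alone.
- wash_bottle: Loose white wash bottle, diameter 60 mm, 150 mm high, red cap; origin under its centre; leave alone.
- beaker: Loose glass beaker, diameter 70 mm, 90 mm high; leave alone.
- marker: Loose black marker pen with blue cap, 130 mm long, lying on the bench; leave alone.
- dish_stack: Stack of empty clear dishes away from the rail, diameter 90 mm, 62 mm high; leave alone.
- slide_box: Loose blue slide box 80 x 50 x 30 mm; leave alone.

How it is judged:
By the outcome, as a careful person would: the job done as asked, in the order asked, and still so for the second after the job is handed in, with the robot touching nothing.
It also fails if it takes over 59 s, if anything falls off the work surface, if the arm or the gripper's body presses on something with over 40 N, if the wrist force passes 120 N, or if a joint passes its speed limit or range.

ROBOT

A 6-joint arm with a two-finger parallel gripper is mounted at the origin on the work surface. World frame = base frame: x ahead of the robot, y to its left, z up, the work surface at z = 0. Lengths are in m, angles in degrees, forces in N, time in s.
With the tool pointing down it reaches from about 0.35 to 0.95 m from the base axis. Payload 17.4 kg.
Tool frame: the origin (TCP) lies midway between the tips of the shut fingers; the grasp point (between the pads) lies 19 mm behind it; z points along the fingers, y is the direction in which the jaws open and shut (so a half turn about z gives the same grasp; the last joint's range is limited). The gripper opens to 93 mm and grips with 3 to 60 N. Pads are 15 mm wide; open, the fingers measure 128 mm over their backs; the gripper's body (75 mm by 188 mm) begins 65 mm behind the grasp point.
Start: joints at [-2.166, 6.646, 82.598, -0, 90.757, -2.166], TCP at [0.675, -0, 0.219] pointing down, gripper open.
Joint ranges: [-162.19, 162.19], [-47.58, 125.68], [4.15, 143.07], [-65.23, 245.23], [0.69, 171.88], [-170.13, 170.13]. Speed limits (degrees/s): [108.29, 108.29, 127.2, 180, 180, 180].

INTERFACE

Orientations are given as [roll, pitch, yaw] about the fixed x, y, z axes, in that order (R = Rz(yaw) Ry(pitch) Rx(roll)).
In Python, from workcell import status, imaging, job gives the robot as it stands. The module is installed in compiled form; this text tells all that it offers.
- The arm moves only by the tool send_rows, never from a script. Its argument "moves" is text: rows parted by semicolons, each of 6 numbers parted by spaces: the shift along the tool's x, y, z in mm, then the turn, a rotation vector about the tool's x, y, z in degrees. In form: dx dy dz rx ry rz; .... A call has exactly 10 rows; each row shifts and turns the pose as measured when the row begins, along the tool's axes as they then stand; what a row does not reach is not made up. A row lasts 1/8 s, in which the tool goes at most 62.5 mm and 10.7 degrees, less where a joint would pass 70% of its speed; a pose out of reach is approached as far as the arm can. A call with a gripper value outside its range is refused whole. "hand" is the opening in per cent of the stroke, from 0 (shut) to 100 (fully open), set as the call begins (left out, the last holds). The fingers move at their own pace and stop on an object; the grip force is fixed at half the most. Time passes only in rows, so rows that do not move let the fingers close, or fill a call up. It gives the time, the measured TCP pose, the force and the opening at its end, in the units of the state.
- status.read_state(): the state, without advancing time (a new reading comes with each control period).
- imaging.get_image(name): name is "scene" or "side" or "wrist"; returns (picture, depth): 480x640x3 uint8, red, green, blue; 480x640 float32, m along the optical axis (not along the pixel's ray), 0 where there is no reading.
- imaging.calibration(name): a dict with "camera_matrix" (3x3 intrinsics, pixels), "k1" (the pictures are not rectified: a ray, as slopes to the right and down, at radius r is drawn at 1 + k1 r^2 times it, then the intrinsics apply), "xyz" and "rotation" of the camera in the world. Camera axes: x right, y up, looking along -z (the intrinsics and any distortion apply to the point x, -y, -z); pixel columns grow to the right and rows downward; lengths in m; the calibration is good to about 2 mm. A picture is of the moment at which its call begins: read the wrist's pose just before it. calibration takes no time and is no camera call; for the wrist camera it gives the pose at the moment of the call.
- job.job_done(): hands the job in, once; it reports no verdict.
The state is a dict: "time": time; "joints": joint angles; "joint_velocities": joint speeds; "tau": joint torques, N m; "eef_pos": TCP position; "eef_rot": TCP orientation; "contact_force": force on the tool from outside, world axes, zero at the start; "wrist_torque": the same for the moment, N m; "opening": finger opening in m.
Only numpy, scipy, OpenCV 4.12 (cv2) and the standard library are available. Lean on these libraries where they do the work, as an engineer would, in place of code of your own. Each camera call takes 0.05 s, during which the arm holds its last target. There are 200 camera calls.

## Working session

There is one attempt and no reset: what is moved stays moved. The work goes in short steps, Python scripts to look and compute and a tool call to move; the robot and the scene stay as the last step left them, time stands still between calls to the robot, and variables do not carry over. Pictures are saved under pics/ and viewed, about 8 in all and at most 12, crops included, and the job is handed in when it is done.

Besides the shell and the picture viewer there is one more tool, called after "Call:" as name(argument=value, ...) on one line, values as JSON. send_rows: Moves the arm, as the interface text tells. Its arguments: {"type":"object","properties":{"moves":{"type":"string"},"hand":{"type":"number"}},"required":["moves"]}

```bash
mkdir -p pics
cat > h.py <<'E'
import numpy as np, cv2
from workcell import status, imaging, job
def grab(name, fn=None):
    c=imaging.calibration(name); im,d=imaging.get_image(name)
    if fn: cv2.imwrite('pics/'+fn, im[:,:,::-1])
    return im,d,c
def cloud(d,c):
    K=np.array(c['camera_matrix']); h,w=d.shape
    u,v=np.meshgrid(np.arange(w,dtype=float),np.arange(h,dtype=float))
    x=(u-K[0,2])/K[0,0]; y=(v-K[1,2])/K[1,1]
    k=c['k1']; a,b=x.copy(),y.copy()
    for _ in range(8):
        s=1+k*(a*a+b*b); a,b=x/s,y/s
    ray=np.stack([a,-b,-np.ones_like(a)],-1)
    R=np.array(c['rotation'])
    if R.shape!=(3,3):
        from scipy.spatial.transform import Rotation as Q
        R=Q.from_euler('xyz',R,degrees=True).as_matrix()
    rw=ray@R.T
    return rw, np.array(c['xyz']), np.array(c['xyz'])+rw*d[...,None]
def onplane(rw,o,u,v,z):
    r=rw[int(round(v)),int(round(u))]; return o+r*(z-o[2])/r[2]
E
python3 - <<'E'
from h import *
print(status.read_state())
for n in ['scene','side','wrist']:
    im,d,c=grab(n,n+'0.png'); print(n,c)
E
```

```text
{'time': 0.0, 'joints': array([-2.16517176e+00,  6.67331947e+00,  8.26346791e+01,  1.14517432e-03,
        9.07550657e+01, -2.16404581e+00]), 'joint_velocities': array([ 0.01097335, -0.02692504,  0.03449394,  0.04110391, -0.03925628,
       -0.06411812]), 'tau': array([-2.39607485e-03, -7.21266031e+01, -6.22611737e+01,  7.77577632e-02,
        2.38535833e-02, -2.17692599e-05]), 'eef_pos': array([6.74808195e-01, 1.15391525e-05, 2.17926211e-01]), 'eef_rot': array([-1.79937024e+02, -3.52562636e-03,  8.99988866e+01]), 'contact_force': array([ 0.17626741, -0.27589195, -0.19545589]), 'wrist_torque': array([ 0.01089172, -0.03771837, -0.02477982]), 'opening': 0.09297124850998191}
scene {'camera_matrix': array([[589.1059197 ,   0.        , 317.49130963],
       [  0.        , 589.1059197 , 243.30839716],
       [  0.        ,   0.        ,   1.        ]]), 'k1': 0.011922949590274406, 'xyz': array([ 1.18403811, -0.6408565 ,  0.96778467]), 'rotation': array([49.89839664, -0.7846105 , 50.14163322])}
side {'camera_matrix': array([[499.73016289,   0.        , 323.89048888],
       [  0.        , 499.73016289, 241.20511614],
       [  0.        ,   0.        ,   1.        ]]), 'k1': 0.03690383697280799, 'xyz': array([-0.25901432,  0.73653442,  1.15124376]), 'rotation': array([  44.5282398 ,    0.74114458, -137.18846101])}
wrist {'camera_matrix': array([[335.25368682,   0.        , 323.21420783],
       [  0.        , 335.25368682, 237.17107229],
       [  0.        ,   0.        ,   1.        ]]), 'k1': -0.04139380776152431, 'xyz': array([0.6757357 , 0.08074456, 0.38311786]), 'rotation': array([-16.69941175,   0.01702619,  -0.0421339 ])}
```

View pics/scene0.png

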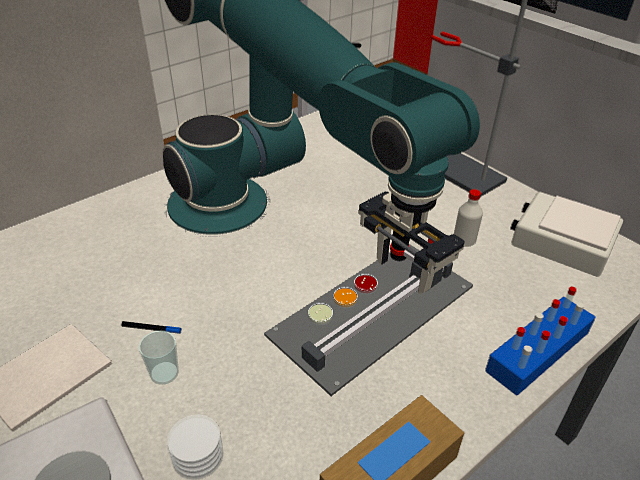

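View pics/side0.png

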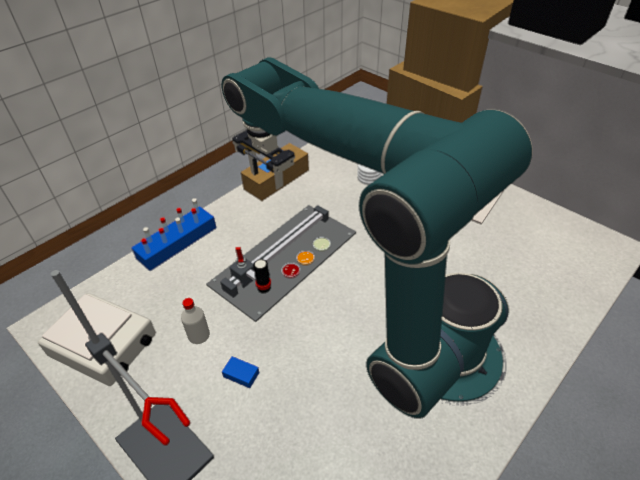

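```bash
python3 - <<'E'
from h import *
from PIL import Image
E
python3 - <<'E'
from h import *
for n in ['scene','side','wrist']:
    im=cv2.imread(f'pics/{n}0.png')[:,:,::-1]; im2,d,c=grab(n)
    rw,o,P=cloud(d,c)
    hsv=cv2.cvtColor(np.ascontiguousarray(im),cv2.COLOR_RGB2HSV)
    H,S,V=[hsv[...,i].astype(int) for i in range(3)]
    reg=(P[...,0]>.35)&(P[...,0]<.95)&(abs(P[...,1])<.45)&(P[...,2]<.2)&(d>0)
    M={'red':((H<6)|(H>172))&(S>150)&(V>60),'amber':(H>8)&(H<22)&(S>170)&(V>120),'pale':(H>25)&(H<50)&(S>40)&(V>110),
       'black':(V<35),'dark':(V<100)&(S<50)}
    for k,m in M.items():
        m=(m&reg).astype(np.uint8)
        nn,lab,st,ce=cv2.connectedComponentsWithStats(m)
        for i in range(1,nn):
            if st[i,4]>40:
                q=P[lab==i]; print(n,k,st[i].tolist(),ce[i].round(1),'med',np.median(q,0).round(4),'min',q.min(0).round(3),'max',q.max(0).round(3),'pl.02',onplane(rw,o,*ce[i],.018).round(4))
E
python3 -c "
import cv2
a=cv2.imread('pics/side0.png')[200:330,190:370];b=cv2.imread('pics/wrist0.png')
a=cv2.resize(a,None,fx=2.2,fy=2.2,interpolation=cv2.INTER_CUBIC);b=cv2.resize(b,(400,300))
import numpy as np
c=np.zeros((300,800,3),'uint8');c[:a.shape[0],:a.shape[1]]=a;c[:,400:]=b
cv2.imwrite('pics/m1.png',c)"
```

```text
scene red [469, 189, 12, 11, 103] [474.3 194.2] med [0.5397 0.4042 0.1474] min [0.522 0.393 0.135] max [0.551 0.426 0.152] pl.02 [0.4372 0.5694 0.018 ]
scene red [390, 243, 14, 13, 82] [396.5 251.2] med [0.5101 0.1805 0.0662] min [0.482 0.172 0.053] max [0.522 0.191 0.076] pl.02 [0.4711 0.2241 0.018 ]
scene red [355, 275, 22, 16, 233] [365.6 282.2] med [0.5055 0.0881 0.0182] min [0.479 0.064 0.012] max [0.534 0.117 0.023] pl.02 [0.5047 0.0903 0.018 ]
scene red [568, 287, 8, 8, 49] [571.8 290.4] med [0.8563 0.3421 0.104 ] min [0.847 0.336 0.096] max [0.862 0.356 0.109] pl.02 [0.8229 0.441  0.018 ]
scene red [552, 299, 8, 9, 55] [555.5 303.1] med [0.8558 0.2825 0.1044] min [ 0.808  0.272 -0.002] max [0.861 0.408 0.111] pl.02 [0.8219 0.3739 0.018 ]
scene red [559, 316, 8, 10, 56] [562.6 320.3] med [0.8918 0.2516 0.1053] min [0.883 0.246 0.095] max [0.898 0.26  0.11 ] pl.02 [0.8622 0.3422 0.018 ]
scene red [517, 327, 8, 10, 60] [520.5 331.3] med [0.8557 0.1622 0.1052] min [0.849 0.156 0.095] max [0.862 0.173 0.109] pl.02 [0.8219 0.2423 0.018 ]
scene red [542, 331, 8, 9, 60] [545.3 334.9]
[... 4989 characters left out ...]
] min [0.497 0.177 0.039] max [0.519 0.195 0.054] pl.02 [0.4986 0.1931 0.018 ]
wrist black [272, 321, 10, 14, 91] [277.  327.5] med [ 0.6202 -0.1377  0.0313] min [ 0.615 -0.145  0.016] max [ 0.625 -0.137  0.047] pl.02 [ 0.6182 -0.1454  0.018 ]
wrist dark [71, 0, 27, 13, 67] [83.3  5.8] med [0.4955 0.1783 0.0997] min [0.485 0.177 0.086] max [0.502 0.183 0.116] pl.02 [0.4407 0.2076 0.018 ]
wrist dark [106, 0, 221, 350, 44568] [234.6 150.8] med [0.5958 0.0755 0.0092] min [ 0.456 -0.175  0.006] max [0.679 0.212 0.077] pl.02 [0.5821 0.0667 0.018 ]
wrist dark [577, 59, 16, 22, 226] [583.5  70.9] med [0.8829 0.1331 0.0993] min [0.88  0.128 0.087] max [0.891 0.142 0.108] pl.02 [0.9431 0.1487 0.018 ]
```

View pics/m1.png

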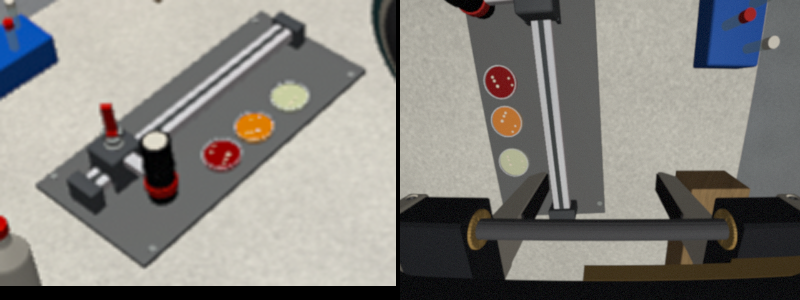

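Scene: carriage at the far (+y) end. Crop: tube at about (157,165), upright red lever at (108,115), and the dishes in a row with amber in the middle. Rail yaw is about 2.6°. I'm moving above the tube with the camera facing the lever.

Call:
send_rows(moves="40 -35 0 0 0 0; 40 -35 0 0 0 0; 40 -35 0 0 0 0; 40 -35 0 0 0 0; 37 -36 0 0 0 0; 0 0 0 0 0 10; 0 0 0 0 0 10; 0 0 0 0 0 10; 0 0 0 0 0 10; 0 0 0 0 0 10", hand=100)

```text
time: 1.55
eef_pos: [0.4925, 0.203, 0.2181]
eef_rot: [-180.0, -0.0, 38.5]
contact_force: [-0.3, -0.4, -0.2]
opening: 0.0929
```

Call:
send_rows(moves="0 0 0 0 0 10; 0 0 0 0 0 10; 0 0 0 0 0 10; 0 0 0 0 0 7.4; 0 0 0 0 0 0; 0 0 0 0 0 0; 0 0 0 0 0 0; 0 0 0 0 0 0; 0 0 0 0 0 0; 0 0 0 0 0 0")

```text
time: 2.8
eef_pos: [0.4922, 0.2029, 0.2182]
eef_rot: [-179.9, -0.0, 0.2]
contact_force: [0.1, -0.4, -0.5]
opening: 0.0931
```

```bash
cat > m.py <<'E'
from h import *
import sys
s=status.read_state(); print(s['time'],s['eef_pos'].round(4),s['eef_rot'].round(2),s['joints'].round(1))
im,d,c=grab('wrist',sys.argv[1]); rw,o,P=cloud(d,c); print('cam',o)
hsv=cv2.cvtColor(np.ascontiguousarray(im),cv2.COLOR_RGB2HSV)
H,S,V=[hsv[...,i].astype(int) for i in range(3)]
def comps(k,m,mn=60):
    nn,lab,st,ce=cv2.connectedComponentsWithStats(m.astype(np.uint8))
    for i in range(1,nn):
        if st[i,4]>mn:
            q=P[lab==i]; print(k,st[i].tolist(),ce[i].round(1),'med',np.median(q,0).round(4),'lo',np.percentile(q,3,0).round(3),'hi',np.percentile(q,97,0).round(3))
red=((H<6)|(H>172))&(S>150)&(V>60)&(d>0)
comps('red',red)
comps('amber',(H>8)&(H<22)&(S>170)&(V>120)&(d>0))
comps('cap',(V>150)&(S<40)&(abs(P[...,2]-.142)<.006)&(d>0))
comps('saddle',(V<110)&(S<60)&(abs(P[...,2]-.076)<.004)&(P[...,0]>.53),200)
E
python3 m.py w1.png
```

```text
2.8 [0.4922 0.2029 0.2182] [-1.7993e+02 -1.0000e-02  2.2000e-01] [ 1.960e+01 -1.130e+01  1.001e+02  1.000e-01  9.120e+01  1.094e+02]
cam [0.57318236 0.20355888 0.38331194]
red [307, 114, 29, 27, 493] [321.  126.5] med [0.5802 0.2053 0.1562] lo [0.573 0.197 0.101] hi [0.589 0.213 0.158]
red [23, 176, 48, 37, 1278] [ 44.6 192.9] med [0.5358 0.4061 0.1487] lo [0.524 0.397 0.138] hi [0.546 0.421 0.15 ]
red [408, 181, 43, 44, 1315] [429.2 202.3] med [0.5051 0.0863 0.0181] lo [0.483 0.066 0.017] hi [0.525 0.108 0.02 ]
red [337, 196, 15, 18, 75] [344.6 203.4] med [0.5141 0.1833 0.0703] lo [0.507 0.178 0.067] hi [0.519 0.19  0.099]
red [308, 198, 13, 18, 76] [313.1 204.7] med [0.5122 0.2135 0.0698] lo [0.503 0.208 0.064] hi [0.517 0.218 0.077]
amber [468, 179, 42, 43, 1233] [488.8 200.4] med [0.5077 0.0194 0.018 ] lo [ 0.486 -0.001  0.017] hi [0.528 0.04  0.019]
cap [313, 222, 37, 36, 1066] [330.9 239.2] med [0.4994 0.1978 0.1418] lo [0.487 0.186 0.141] hi [0.511 0.21  0.143]
saddle [294, 93, 65, 63, 2787] [326.6 123.6] med [0.586  0.1997 0.0749] lo [0.56  0.176 0.073] hi [0.608 0.228 0.076]
saddle [101, 150, 34, 37, 207] [123.2 166.9] med [0.5478 0.3847 0.0761] lo [0.532 0.381 0.072] hi [0.562 0.402 0.08 ]
```

View pics/w1.png

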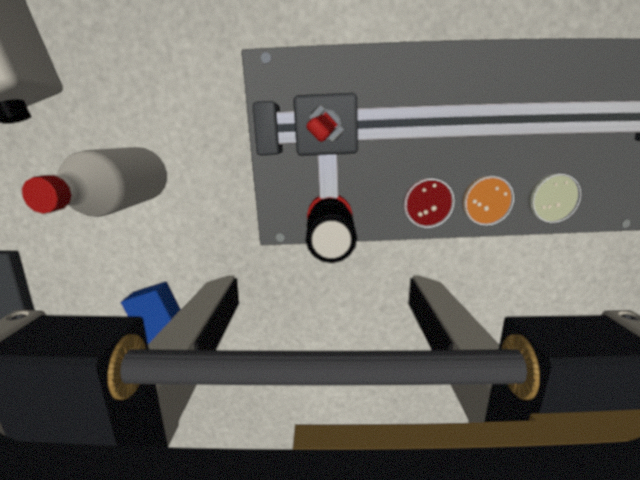

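The view shows lever tip at (321,126), tube cap at (331,239), amber dish at (489,200). Next I descend onto the tube.

Call:
send_rows(moves="7 5 0 0 0 -2.4; 0 0 0 0 0 0; 0 0 20 0 0 0; 0 0 25 0 0 0; 0 0 25 0 0 0; 0 0 20 0 0 0; 0 0 15 0 0 0; 0 0 5 0 0 0; 0 0 0 0 0 0; 0 0 0 0 0 0")

```text
time: 4.1
eef_pos: [0.4979, 0.1985, 0.1003]
eef_rot: [-179.9, 0.1, 2.5]
contact_force: [0.3, -0.2, 0.1]
opening: 0.093
```

```bash
python3 m.py w2.png
```

```text
4.1 [0.4979 0.1985 0.1003] [-1.7993e+02  5.0000e-02  2.5000e+00] [ 1.900e+01 -7.500e+00  1.078e+02  1.000e-01  7.980e+01  1.065e+02]
cam [0.5789412  0.20232381 0.26540414]
red [284, 108, 60, 56, 2068] [313.2 133.7] med [0.58   0.2055 0.1563] lo [0.572 0.197 0.101] hi [0.589 0.213 0.158]
red [437, 214, 62, 60, 2633] [467.7 243.4] med [0.505  0.0864 0.018 ] lo [0.482 0.065 0.017] hi [0.525 0.108 0.019]
red [291, 235, 23, 36, 226] [300.6 249.8] med [0.5124 0.214  0.0696] lo [0.5   0.207 0.061] hi [0.518 0.219 0.076]
red [338, 235, 23, 35, 221] [350.  249.8] med [0.5138 0.1833 0.0698] lo [0.503 0.177 0.061] hi [0.519 0.19  0.087]
amber [521, 214, 60, 60, 2397] [550.8 243.5] med [0.5077 0.0193 0.018 ] lo [ 0.485 -0.001  0.017] hi [0.528 0.04  0.019]
cap [292, 304, 69, 46, 2662] [326.1 328.6] med [0.5015 0.198  0.1417] lo [0.492 0.185 0.141] hi [0.512 0.211 0.143]
saddle [273, 77, 104, 99, 6424] [328.3 122.8] med [0.5901 0.1966 0.0749] lo [0.56  0.176 0.073] hi [0.608 0.228 0.076]
saddle [0, 164, 27, 50, 525] [ 13.7 189.8] med [0.5435 0.3826 0.0756] lo [0.531 0.38  0.072] hi [0.555 0.39  0.08 ]
```

View pics/w2.png

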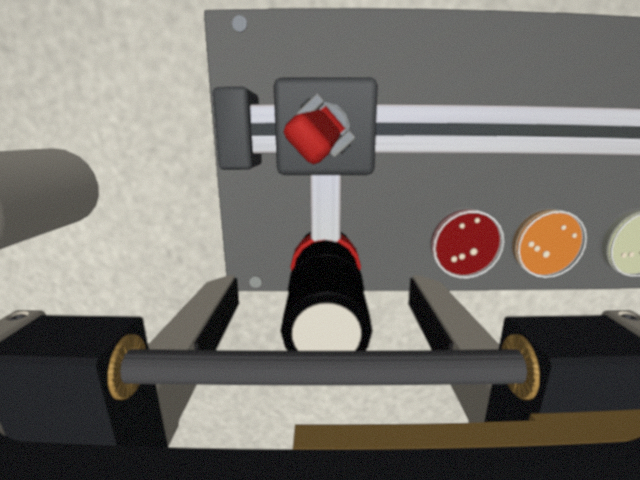

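Call:
send_rows(moves="0 0 0 0 0 0; 0 0 0 0 0 0; 0 0 0 0 0 0; 0 0 0 0 0 0; 0 0 0 0 0 0; 0 0 0 0 0 0; 0 0 0 0 0 0; 0 10 0 0 0 0; 0 15 0 0 0 0; 0 15 0 0 0 0", hand=0)

```text
time: 5.4
eef_pos: [0.5003, 0.1574, 0.1016]
eef_rot: [-179.9, -0.1, 2.6]
contact_force: [2.5, 5.0, -0.2]
opening: 0.0394
```

Call:
send_rows(moves="0 20 0 0 0 0; 0 20 0 0 0 0; 0 20 0 0 0 0; 0 20 0 0 0 0; 0 20 0 0 0 0; 0 12 0 0 0 0; 0 6 0 0 0 0; 0 0 0 0 0 0; 0 0 0 0 0 0; 0 0 0 0 0 0")

```text
time: 6.65
eef_pos: [0.5064, 0.0263, 0.1016]
eef_rot: [-179.9, -0.5, 2.3]
contact_force: [5.2, 3.9, -1.8]
opening: 0.0397
```

```bash
python3 m.py w3.png
```

```text
6.65 [0.5064 0.0263 0.1016] [-179.86   -0.46    2.28] [ -0.  -11.8 111.4   0.2  79.9  87.7]
cam [0.58602953 0.02952638 0.26730171]
red [280, 109, 60, 55, 2027] [309.  134.3] med [0.5879 0.0344 0.1562] lo [0.58  0.026 0.101] hi [0.596 0.042 0.158]
red [215, 216, 62, 60, 2684] [245.6 245.4] med [0.505  0.0877 0.0181] lo [0.483 0.066 0.017] hi [0.525 0.109 0.019]
red [289, 236, 23, 35, 219] [299.  250.4] med [0.5203 0.0426 0.0696] lo [0.509 0.036 0.06 ] hi [0.526 0.048 0.079]
red [335, 236, 23, 35, 214] [347.4 250.6] med [0.5221 0.0122 0.07  ] lo [0.51  0.006 0.062] hi [0.527 0.019 0.093]
amber [339, 217, 24, 45, 443] [352.1 237. ] med [0.5167 0.0056 0.0182] lo [ 0.5   -0.003  0.017] hi [0.528 0.014 0.062]
cap [289, 302, 69, 48, 2746] [323.  327.9] med [0.5091 0.027  0.1417] lo [0.499 0.014 0.141] hi [0.52  0.04  0.143]
saddle [271, 79, 103, 98, 2928] [322.5 143.2] med [0.576  0.0292 0.0746] lo [0.567 0.004 0.072] hi [0.617 0.057 0.076]
```

Call:
send_rows(moves="0 4 0 0 0 0; 0 2 0 0 0 0; 0 0 0 0 0 0; 0 0 0 0 0 0; 0 0 0 0 0 0; 0 0 0 0 0 0; 0 0 0 0 0 0; 0 0 0 0 0 0; 0 0 0 0 0 0; 0 0 0 0 0 0")

```text
time: 7.95
eef_pos: [0.5072, 0.0118, 0.1015]
eef_rot: [-179.9, -0.8, 2.0]
contact_force: [5.6, 3.4, -1.8]
opening: 0.0399
```

```bash
python3 m.py w4.png
python3 - <<'E'
from h import *
for n in ['scene','side']:
    im,d,c=grab(n,n+'4.png'); rw,o,P=cloud(d,c)
    hsv=cv2.cvtColor(np.ascontiguousarray(im),cv2.COLOR_RGB2HSV); H,S,V=[hsv[...,i].astype(int) for i in range(3)]
    reg=(P[...,0]>.45)&(P[...,0]<.65)&(abs(P[...,1])<.25)&(d>0)
    red=((H<6)|(H>172))&(S>150)&(V>60)&reg
    for k,m in {'red':red,'amber':(H>8)&(H<22)&(S>170)&(V>120)&reg}.items():
        nn,lab,st,ce=cv2.connectedComponentsWithStats(m.astype(np.uint8))
        for i in range(1,nn):
            if st[i,4]>20:
                q=P[lab==i]; print(n,k,st[i].tolist(),np.median(q,0).round(4),np.percentile(q,3,0).round(3),np.percentile(q,97,0).round(3),onplane(rw,o,*ce[i],.018).round(4),onplane(rw,o,*ce[i],.064).round(4))
E
python3 -c "
import cv2,numpy as np
a=cv2.imread('pics/scene4.png')[220:340,280:440];b=cv2.imread('pics/side4.png')[200:320,230:390]
cv2.imwrite('pics/m4.png',cv2.resize(np.hstack([a,b]),None,fx=2.5,fy=2.5,interpolation=cv2.INTER_CUBIC))"
```

```text
7.95 [0.5072 0.0118 0.1015] [-179.86   -0.83    2.05] [ -1.7 -12.  111.6   0.2  79.6  86.3]
cam [0.58571429 0.01468549 0.26779216]
red [279, 110, 60, 53, 1991] [308.2 134. ] med [0.5885 0.0198 0.1563] lo [0.581 0.011 0.101] hi [0.597 0.028 0.158]
red [197, 217, 62, 60, 2658] [227.2 246.6] med [0.505  0.0877 0.0181] lo [0.483 0.067 0.017] hi [0.525 0.109 0.019]
red [290, 237, 22, 34, 205] [299.3 250.7] med [0.5213 0.028  0.0696] lo [0.51  0.022 0.062] hi [0.526 0.033 0.078]
red [335, 236, 23, 35, 229] [347.5 250.8] med [ 0.5224 -0.0024  0.0698] lo [ 0.512 -0.008  0.061] hi [0.528 0.005 0.092]
amber [281, 217, 27, 49, 623] [293.1 237.3] med [0.5154 0.037  0.0181] lo [0.496 0.027 0.017] hi [0.528 0.045 0.02 ]
cap [289, 302, 69, 48, 2777] [323.  327.6] med [0.5098 0.0125 0.1417] lo [ 0.5   -0.     0.141] hi [0.521 0.025 0.143]
saddle [270, 80, 103, 97, 2935] [321.5 144.2] med [0.5766 0.0154 0.0746] lo [ 0.568 -0.01   0.073] hi [0.618 0.043 0.076]
scene red [355, 269, 24, 28, 367] [0.5882 0.0211 0.1021] [0.483 0.01  0.015] [0.6   0.103 0.156] [0.5091 0.0957 0.018 ] [0.5417 0.06   0.064 ]
scene red [334, 280, 13, 13, 78] [ 0.5188 -0.0053  0.0664] [ 0.497 -0.011  0.057] [0.529 0.004 0.073] [0.4814 0.0301 0.018 ] [ 0.5154 -0.0024  0.064 ]
scene amber [334, 294, 22, 11, 112] [0.518  0.0107 0.0182] [ 0.494 -0.003  0.015] [0.53  0.031 0.022] [0.5173 0.0133 0.018 ] [ 0.5496 -0.0183  0.064 ]
side red [300, 244, 14, 9, 58] [0.4908 0.027  0.0681] [0.481 0.005 0.057] [0.512 0.034 0.076] [ 0.5277 -0.0086  0.018 ] [0.4958 0.0217 0.064 ]
side red [283, 264, 16, 12, 127] [0.5043 0.0845 0.0177] [0.481 0.064 0.014] [0.522 0.104 0.022] [0.5053 0.0836 0.018 ] [0.4743 0.1101 0.064 ]
side amber [298, 253, 15, 10, 101] [0.501  0.0248 0.018 ] [ 0.484 -0.     0.013] [0.528 0.041 0.039] [0.5032 0.0209 0.018 ] [0.4723 0.05   0.064 ]
```

View pics/m4.png

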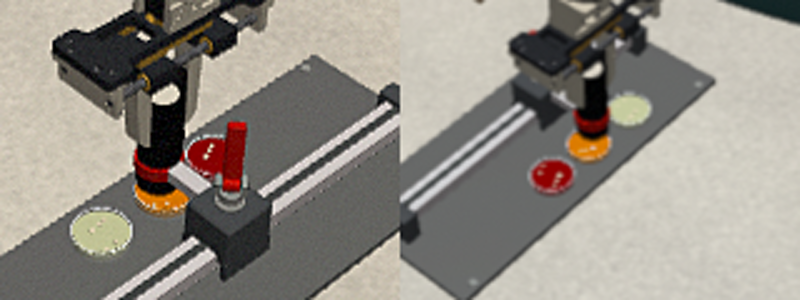

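Overshot by about 8 mm (cap at y 0.0125, amber at about 0.0205). Nudging back.

Call:
send_rows(moves="0 -4 0 0 0 0; 0 0 0 0 0 0; 0 0 0 0 0 0; 0 0 0 0 0 0; 0 0 0 0 0 0; 0 0 0 0 0 0; 0 0 0 0 0 0; 0 0 0 0 0 0; 0 0 0 0 0 0; 0 0 0 0 0 0")

```text
time: 9.35
eef_pos: [0.5075, 0.0074, 0.1015]
eef_rot: [-179.9, -1.2, 1.8]
contact_force: [5.0, 3.1, -2.6]
opening: 0.04
```

```bash
python3 m.py w5.png | grep -v saddle
```

```text
9.35 [0.5075 0.0074 0.1015] [-179.88   -1.2     1.79] [ -2.2 -12.3 111.8   0.2  79.3  86. ]
cam [0.58495403 0.00988726 0.26828102]
red [278, 110, 61, 52, 1968] [307.1 133.6] med [0.5886 0.0154 0.1563] lo [0.581 0.007 0.1  ] hi [0.597 0.023 0.158]
red [191, 219, 62, 59, 2639] [221.6 247.9] med [0.505  0.0877 0.0181] lo [0.483 0.067 0.017] hi [0.525 0.109 0.019]
red [290, 237, 22, 34, 206] [299.1 251.3] med [0.5215 0.0235 0.0698] lo [0.51  0.017 0.062] hi [0.526 0.028 0.081]
red [335, 237, 23, 34, 229] [347.4 251.1] med [ 0.5226 -0.0069  0.0698] lo [ 0.512 -0.013  0.061] hi [0.528 0.    0.094]
amber [275, 218, 32, 54, 884] [290.2 239.3] med [0.515  0.0348 0.0181] lo [0.493 0.023 0.017] hi [0.529 0.044 0.02 ]
cap [289, 301, 69, 49, 2805] [323.  327.4] med [0.5099 0.008  0.1417] lo [ 0.5   -0.005  0.141] hi [0.521 0.021 0.143]
```

Call:
send_rows(moves="0 -4 0 0 0 0; 0 -4 0 0 0 0; 0 -4 0 0 0 0; 0 -1 0 0 0 0; 0 -1 0 0 0 0; 0 -1 0 0 0 0; 0 -1 0 0 0 0; 0 -1 0 0 0 0; 0 -1 0 0 0 0; 0 -1 0 0 0 0")

```text
time: 10.65
eef_pos: [0.5072, 0.0156, 0.1015]
eef_rot: [179.8, -1.5, 1.4]
contact_force: [5.6, -0.5, -0.9]
opening: 0.0394
```

```bash
python3 m.py w6.png | grep -v saddle
```

```text
10.65 [0.5072 0.0156 0.1015] [179.83  -1.5    1.43] [-1.10e+00 -1.25e+01  1.12e+02 -1.00e-01  7.90e+01  8.75e+01]
cam [0.5837591  0.01845371 0.26868936]
red [277, 110, 60, 51, 1927] [306.  133.4] med [0.5881 0.0237 0.1563] lo [0.581 0.015 0.101] hi [0.597 0.032 0.158]
red [201, 220, 62, 59, 2667] [231.4 249. ] med [0.505  0.0877 0.0181] lo [0.483 0.066 0.017] hi [0.525 0.109 0.019]
red [289, 237, 22, 35, 200] [298.6 251.8] med [0.5212 0.032  0.0696] lo [0.509 0.026 0.06 ] hi [0.526 0.037 0.08 ]
red [333, 237, 25, 34, 216] [346.9 251.5] med [0.5222 0.0016 0.0698] lo [ 0.511 -0.005  0.063] hi [0.527 0.009 0.094]
amber [286, 220, 21, 42, 432] [295.1 238.2] med [0.5156 0.038  0.0181] lo [0.5   0.03  0.017] hi [0.527 0.044 0.02 ]
amber [338, 227, 10, 17, 69] [342.2 234.7] med [0.5197 0.0023 0.0183] lo [ 0.514 -0.002  0.017] hi [0.525 0.005 0.06 ]
cap [289, 301, 69, 49, 2821] [323.3 327.2] med [0.5095 0.0163 0.1417] lo [0.5   0.003 0.141] hi [0.52  0.029 0.143]
```

Call:
send_rows(moves="0 -2 0 0 0 0; 0 -2 0 0 0 0; 0 -2 0 0 0 0; 0 -1 0 0 0 0; 0 -1 0 0 0 0; 0 -1 0 0 0 0; 0 -1 0 0 0 0; 0 -1 0 0 0 0; 0 -1 0 0 0 0; 0 -1 0 0 0 0")

```text
time: 11.95
eef_pos: [0.5071, 0.0181, 0.1016]
eef_rot: [179.6, -1.8, 1.1]
contact_force: [5.5, -2.4, -2.1]
opening: 0.0398
```

```bash
python3 m.py w7.png | grep -v saddle
```

```text
11.95 [0.5071 0.0181 0.1016] [179.59  -1.76   1.06] [ -0.6 -12.7 112.2  -0.4  78.8  88.4]
cam [0.58290208 0.0212214  0.26904667]
red [276, 110, 60, 51, 1897] [304.9 133.1] med [0.5879 0.0264 0.1563] lo [0.581 0.018 0.101] hi [0.596 0.034 0.158]
red [203, 221, 63, 60, 2689] [234.2 250.2] med [0.505  0.0877 0.0181] lo [0.483 0.066 0.017] hi [0.525 0.109 0.019]
red [334, 237, 24, 34, 216] [346.2 251.4] med [0.5221 0.0044 0.07  ] lo [ 0.512 -0.002  0.063] hi [0.527 0.011 0.094]
red [289, 238, 21, 34, 199] [298.1 252.5] med [0.5208 0.0344 0.0697] lo [0.509 0.028 0.062] hi [0.526 0.04  0.079]
amber [288, 223, 18, 36, 312] [296.5 238.2] med [0.5162 0.0387 0.018 ] lo [0.502 0.032 0.017] hi [0.526 0.045 0.058]
amber [338, 224, 14, 26, 111] [343.8 235.3] med [0.5199 0.0034 0.0182] lo [ 0.51  -0.003  0.017] hi [0.525 0.007 0.062]
cap [290, 301, 68, 49, 2843] [323.6 327. ] med [0.5093 0.0189 0.1417] lo [0.499 0.006 0.141] hi [0.52  0.032 0.143]
```

Call:
send_rows(moves="0 -1.2 0 0 0 0; 0 -1.2 0 0 0 0; 0 -1.2 0 0 0 0; 0 -1.2 0 0 0 0; 0 -1.2 0 0 0 0; 0 -1.2 0 0 0 0; 0 -1.2 0 0 0 0; 0 -1.2 0 0 0 0; 0 -1.2 0 0 0 0; 0 -1.2 0 0 0 0")

```text
time: 13.25
eef_pos: [0.5069, 0.0211, 0.1015]
eef_rot: [179.4, -2.0, 0.8]
contact_force: [5.1, -2.2, -1.0]
opening: 0.0395
```

Call:
send_rows(moves="0 -1 0 0 0 0; 0 0 0 0 0 0; 0 0 0 0 0 0; 0 0 0 0 0 0; 0 0 0 0 0 0; 0 0 0 0 0 0; 0 0 0 0 0 0; 0 0 0 0 0 0; 0 0 0 0 0 0; 0 0 0 0 0 0", hand=100)

```text
time: 14.5
eef_pos: [0.5063, 0.0209, 0.1014]
eef_rot: [179.4, -1.9, 0.7]
contact_force: [0.6, 0.3, 0.4]
opening: 0.0931
```

```bash
python3 m.py w8.png
```

```text
14.5 [0.5063 0.0209 0.1014] [179.41  -1.92   0.73] [ -0.2 -12.9 112.3  -0.6  78.6  89.2]
cam [0.58163671 0.02414239 0.26910898]
red [274, 109, 60, 50, 1890] [303.1 131. ] med [0.5878 0.0296 0.1564] lo [0.58  0.021 0.101] hi [0.596 0.037 0.158]
red [206, 221, 63, 60, 2661] [237.4 249.7] med [0.5054 0.0875 0.0181] lo [0.484 0.066 0.017] hi [0.525 0.109 0.019]
red [334, 236, 23, 34, 202] [345.6 250.2] med [0.5223 0.0073 0.0699] lo [0.511 0.001 0.062] hi [0.527 0.014 0.093]
red [288, 238, 21, 33, 194] [297.2 251.8] med [0.5207 0.0377 0.0697] lo [0.509 0.031 0.063] hi [0.526 0.043 0.077]
amber [337, 221, 18, 34, 231] [345.4 235.2] med [0.5197 0.0048 0.0181] lo [ 0.506 -0.003  0.017] hi [0.527 0.01  0.063]
amber [291, 224, 14, 28, 177] [297.9 236.8] med [0.5166 0.0403 0.0182] lo [0.507 0.036 0.017] hi [0.524 0.045 0.059]
cap [289, 299, 69, 51, 2907] [323.3 326.1] med [0.5088 0.022  0.1417] lo [0.499 0.009 0.141] hi [0.52  0.035 0.143]
saddle [265, 80, 102, 99, 5101] [319.  134.5] med [0.5853 0.0221 0.0748] lo [ 0.568 -0.     0.073] hi [0.617 0.052 0.076]
```

Call:
send_rows(moves="0 0 -10 0 0 0; 0 0 -25 0 0 0; 0 0 -30 0 0 0; 0 0 -30 0.6 -1.9 0; 0 0 0 0 0 -10; 0 0 0 0 0 -10; 0 0 0 0 0 -10; 0 0 0 0 0 -10; 0 0 0 0 0 -10; 0 0 0 0 0 -10", hand=40)

```text
time: 15.8
eef_pos: [0.5032, 0.022, 0.2071]
eef_rot: [179.8, -0.1, 62.6]
contact_force: [1.4, 0.2, -0.2]
opening: 0.0371
```

Call:
send_rows(moves="0 0 0 0 0 -10; 0 0 0 0 0 -10; 0 0 0 0 0 -10; 0 0 0 0 0 -10; 0 0 0 0 0 -10; 0 0 0 0 0 -10; 0 0 0 0 0 -10; 0 0 0 0 0 0; 0 0 0 0 0 0; 0 0 0 0 0 0")

```text
time: 17.05
eef_pos: [0.5034, 0.022, 0.2142]
eef_rot: [179.6, 0.4, 134.5]
contact_force: [-0.4, -0.5, 0.9]
opening: 0.0373
```

```bash
cat >> m.py <<'E'
t=red&(P[...,2]>.15)&(P[...,0]>.53)&(P[...,0]<.65)&(abs(P[...,1])<.25)
q=P[t][:,:2]*1000
if len(q)>30:
    r=cv2.minAreaRect(q.astype(np.float32)); b=cv2.boxPoints(r); print('tip rect',np.round(r[0],1),np.round(r[1],1),'edges',[(round(float(np.linalg.norm(b[i+1]-b[i])),1),round(float(np.degrees(np.arctan2(*(b[i+1]-b[i])[::-1]))%180),1)) for i in (0,1)],'z',P[t][:,2].mean())
E
python3 m.py w9.png
```

```text
17.05 [0.5034 0.022  0.2142] [179.56   0.4  134.54] [ -0.4 -15.4 103.8   0.   91.  -45. ]
cam [0.44618507 0.07966701 0.37881053]
red [342, 146, 46, 46, 1484] [364.8 168.6] med [0.5049 0.0876 0.0181] lo [0.483 0.066 0.017] hi [0.526 0.109 0.02 ]
red [302, 202, 44, 23, 249] [323.1 209.7] med [0.4921 0.0363 0.0699] lo [0.486 0.013 0.064] hi [0.513 0.043 0.096]
red [391, 287, 27, 31, 285] [404.3 302.8] med [0.5856 0.0342 0.1398] lo [0.54  0.029 0.098] hi [0.592 0.05  0.227]
amber [301, 194, 44, 25, 320] [320.9 202.1] med [0.4921 0.0327 0.0183] lo [0.485 0.006 0.017] hi [0.517 0.044 0.062]
cap [305, 233, 39, 37, 1122] [324.5 250.8] med [0.5069 0.0221 0.1418] lo [0.494 0.009 0.141] hi [0.52  0.035 0.143]
saddle [352, 248, 71, 44, 1158] [391.5 269.1] med [0.5801 0.0412 0.075 ] lo [0.567 0.003 0.073] hi [0.613 0.052 0.077]
tip rect [584.8  35.5] [9.7 4.1] edges [(4.1, 124.1), (9.7, 34.1)] z 0.1552749806119741
```

View pics/w9.png

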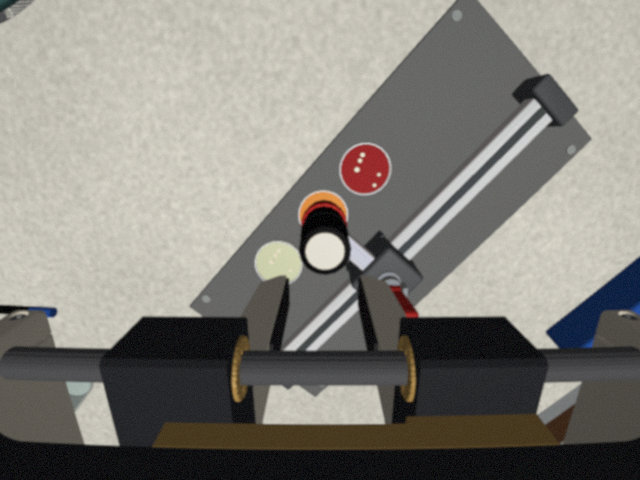

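Run:
```python
import cv2,numpy as np
for f,yaw in [('w2',2.5),('w4',2.05),('w8',.73)]:
    im=cv2.imread(f'pics/{f}.png'); hsv=cv2.cvtColor(im,cv2.COLOR_BGR2HSV); H,S,V=[hsv[...,i].astype(int) for i in range(3)]
    m=(((H<6)|(H>172))&(S>150)&(V>60)).astype(np.uint8); m[:,:260]=0; m[:100]=0; m[190:]=0; m[:,360:]=0
    q=np.argwhere(m)[:,::-1].astype(np.float32); q=np.stack([-q[:,1],-q[:,0]],1) # world-ish x=-v,y=-u
    r=cv2.minAreaRect(q); b=cv2.boxPoints(r)
    print(f,np.round(r[1],1),[(round(float(np.linalg.norm(b[i+1]-b[i])),1),round(float((np.degrees(np.arctan2(*(b[i+1]-b[i])[::-1]))+yaw)%180),1)) for i in (0,1)])
```

```text
w2 [49.6 49.8] [(49.8, 134.8), (49.6, 44.8)]
w4 [48.5 48.9] [(48.9, 135.2), (48.5, 45.2)]
w8 [48.1 46. ] [(46.0, 135.7), (48.1, 45.7)]
```

Call:
send_rows(moves="-15 16.5 0 0 0 0; -15 16.5 0 0 0 0; -15 16.5 0 0 0 0; -13 15 0 0 0 0; 0 0 0 0 0 0; 0 0 0 0 0 0; 0 0 0 0 0 0; 0 0 0 0 0 0; 0 0 0 0 0 0; 0 0 0 0 0 0")

```text
time: 18.35
eef_pos: [0.5908, 0.0258, 0.2158]
eef_rot: [179.5, 0.4, 134.1]
contact_force: [-0.3, 0.0, -0.5]
opening: 0.0374
```

Call:
send_rows(moves="0 0 15 0 0 1; 0 0 20 0 0 0; 0 0 20 0 0 0; 0 0 18 0 0 0; 0 0 10 0 0 0; 0 0 5 0 0 0; 0 0 0 0 0 0; 0 0 0 0 0 0; 0 0 0 0 0 0; 0 0 0 0 0 0")

```text
time: 19.6
eef_pos: [0.5916, 0.0258, 0.1213]
eef_rot: [179.5, 0.4, 133.0]
contact_force: [-0.3, -1.0, -0.2]
opening: 0.0371
```

```bash
python3 m.py w10.png
python3 - <<'E'
from h import *
a,_,_=grab('scene','s10.png'); b,_,_=grab('side','d10.png')
w=cv2.imread('pics/w10.png')
c=np.hstack([a[180:300,300:460,::-1],b[190:310,200:360,::-1]]); c=cv2.resize(c,(800,300),interpolation=cv2.INTER_CUBIC)
cv2.imwrite('pics/m10.png',np.vstack([c,np.hstack([cv2.resize(w,(400,300)),cv2.resize(w[240:420,200:440],(400,300))])]))
E
```

```text
19.6 [0.5916 0.0258 0.1213] [179.55   0.4  133.01] [  0.   -1.6 100.2   0.   80.8 -43. ]
cam [0.53590742 0.08497712 0.28586942]
red [258, 66, 67, 71, 3425] [291.1 100.9] med [0.5041 0.0877 0.018 ] lo [0.482 0.066 0.017] hi [0.525 0.109 0.019]
red [207, 143, 51, 45, 501] [241.6 160.1] med [0.5114 0.0407 0.0695] lo [0.492 0.033 0.06 ] hi [0.525 0.044 0.094]
red [305, 264, 34, 55, 1572] [321.6 293.2] med [0.5854 0.0325 0.1488] lo [0.58  0.026 0.098] hi [0.592 0.038 0.158]
amber [224, 139, 45, 50, 589] [254.4 158.9] med [0.5128 0.0382 0.0182] lo [0.489 0.025 0.017] hi [0.529 0.044 0.059]
cap [141, 165, 67, 66, 3429] [173.8 197.4] med [0.5069 0.0224 0.1417] lo [0.494 0.009 0.141] hi [0.52  0.035 0.143]
saddle [270, 208, 105, 86, 2411] [315.2 249.3] med [0.5783 0.0309 0.0749] lo [0.567 0.001 0.073] hi [0.616 0.053 0.076]
tip rect [585.7  32.1] [14.5  9.4] edges [(9.4, 132.7), (14.5, 42.7)] z 0.15600748331822342
```

View pics/m10.png

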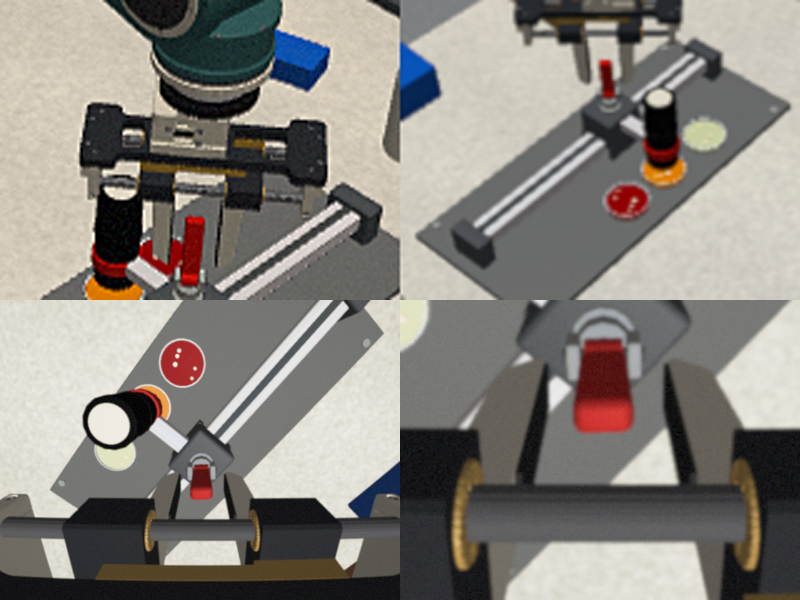

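Lever at (600,385) in the crop sits centred between the fingers. Pinching, then turning clockwise.

Call:
send_rows(moves="0 0 0 0 0 0; 0 0 0 0 0 0; 0 0 0 0 0 0; 0 0 0 0 0 0; 0 0 0 0 0 5; 0 0 0.2 0 0 8; 0 0 0.2 0 0 8; 0 0 0.2 0 0 8; 0 0 0.2 0 0 8; 0 0 0.2 0 0 8", hand=0)

```text
time: 21.0
eef_pos: [0.5911, 0.0258, 0.1201]
eef_rot: [179.5, -0.0, 86.7]
contact_force: [-1.7, 0.4, 1.3]
opening: 0.0158
```

Call:
send_rows(moves="0 0 0.2 0 0 8; 0 0 0.2 0 0 8; 0 0 0.2 0 0 8; 0 0 0.2 0 0 8; 0 0 0.2 0 0 8; 0 0 0.2 0 0 8; 0 0 0.2 0 0 8; 0 0 0.2 0 0 6; 0 0 0 0 0 0; 0 0 0 0 0 0")

```text
time: 22.25
eef_pos: [0.5913, 0.0257, 0.1187]
eef_rot: [179.7, -0.5, 22.8]
contact_force: [-1.8, -0.1, 1.4]
opening: 0.0156
```

```bash
python3 m.py w11.png | grep -v saddle; python3 -c "
from workcell import status; s=status.read_state(); print(s['wrist_torque'],s['contact_force'])"
```

```text
22.25 [0.5913 0.0257 0.1187] [179.74  -0.48  22.78] [ 0.000e+00 -1.500e+00  1.004e+02 -1.000e-01  8.060e+01  6.730e+01]
cam [0.66442291 0.0574561  0.28441981]
red [305, 265, 37, 54, 1635] [323.  293.4] med [0.6006 0.0301 0.1466] lo [0.595 0.023 0.096] hi [0.605 0.037 0.155]
red [192, 278, 56, 40, 1664] [219.1 298.8] med [0.5073 0.0892 0.0179] lo [0.488 0.065 0.017] hi [0.526 0.11  0.02 ]
red [304, 336, 9, 15, 86] [307.9 344.3] med [0.5262 0.011  0.0684] lo [0.522 0.007 0.059] hi [0.618 0.041 0.214]
amber [310, 319, 9, 23, 100] [314.3 330.5] med [ 5.099e-01 -3.000e-04  1.790e-02] lo [ 0.501 -0.003  0.016] hi [0.522 0.008 0.043]
tip rect [605.8  43.4] [49.1 22.9] edges [(22.9, 143.2), (49.1, 53.2)] z 0.1574212111847679
[-0.11385584  0.4961359  -0.00262865] [-1.09110453 -0.60696833  2.31875486]
```

Call:
send_rows(moves="0 0 0.2 0 0 6; 0 0 0.2 0 0 6; 0 0 0.2 0 0 4; 0 0 0 0 0 3; 0 0 0 0 0 3; 0 0 0 0 0 3; 0 0 0 0 0 3; 0 0 0 0 0 3; 0 0 0 0 0 3; 0 0 0 0 0 3")

```text
time: 23.55
eef_pos: [0.5901, 0.0267, 0.118]
eef_rot: [-179.9, -0.4, -14.3]
contact_force: [-4.3, 1.7, 2.9]
opening: 0.0164
```

```bash
python3 m.py w12.png | grep -v saddle; python3 -c "
from workcell import status; s=status.read_state(); print(s['wrist_torque'],s['contact_force'])"
```

```text
23.55 [0.5901 0.0267 0.118 ] [-179.89   -0.36  -14.32] [ 1.000e-01 -1.500e+00  1.004e+02  0.000e+00  8.070e+01  1.044e+02]
cam [0.66755687 0.0072419  0.28359658]
red [302, 261, 37, 58, 1626] [320.9 291.3] med [0.6014 0.0256 0.1458] lo [0.597 0.019 0.095] hi [0.605 0.033 0.155]
red [304, 333, 6, 18, 81] [306.6 343.1] med [0.5006 0.0653 0.0183] lo [0.492 0.024 0.017] hi [0.621 0.069 0.213]
red [329, 336, 13, 15, 107] [334.4 344.2] med [0.5242 0.0357 0.0682] lo [0.519 0.018 0.059] hi [0.619 0.04  0.213]
amber [326, 317, 7, 20, 79] [329.1 326.8] med [0.5096 0.0428 0.018 ] lo [0.502 0.041 0.017] hi [0.518 0.045 0.019]
tip rect [602.7  25.9] [15.9 37.6] edges [(37.6, 170.2), (15.9, 80.2)] z 0.15445761399702523
[0.23124561 0.9717526  0.39420821] [-4.60353127  2.16041419  2.37703433]
```

```bash
python3 -c "
import cv2,numpy as np
a=[cv2.resize(cv2.imread(f'pics/{f}.png')[230:380,260:390],(400,460),interpolation=cv2.INTER_CUBIC) for f in ('w11','w12')]
cv2.imwrite('pics/m12.png',np.hstack(a))"
```

```text
(no output)
```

View pics/m12.png

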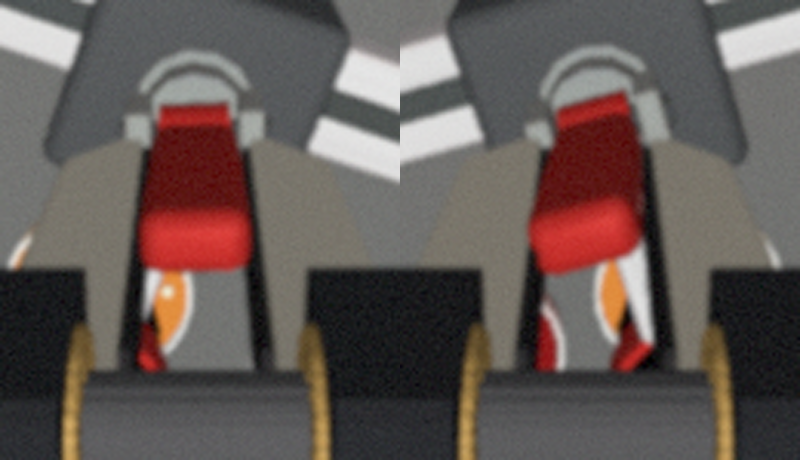

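The lever (right crop) is turned about 15° relative to the pads, so the bolt has hit its stop at yaw of about +1° and the tool slipped past. Wrist torque is 0.39 N m, so it's snug. Releasing, rising and checking.

Call:
send_rows(moves="0 0 0 0 0 0; 0 0 0 0 0 0; 0 0 0 0 0 0; 0 0 0 0 0 0; 0 0 -15 0 0 0; 0 0 -25 0 0 0; 0 0 -15 0 0 -8; 0 0 0 0 0 -8; 0 0 0 0 0 0; 0 0 0 0 0 0", hand=50)

```text
time: 24.85
eef_pos: [0.5909, 0.0264, 0.1801]
eef_rot: [180.0, -0.7, 2.0]
contact_force: [0.8, 0.8, 0.4]
opening: 0.0468
```

Call:
send_rows(moves="-30 0 0 0 0 0; -30 0 0 0 0 0; -25 0 0 0 0 0; 0 0 0 0 0 0; 0 0 0 0 0 0; 0 0 0 0 0 0; 0 0 0 0 0 0; 0 0 0 0 0 0; 0 0 0 0 0 0; 0 0 0 0 0 0", hand=0)

```text
time: 26.1
eef_pos: [0.5053, 0.0236, 0.1785]
eef_rot: [180.0, -0.6, 1.2]
contact_force: [0.3, -0.1, 0.4]
opening: 0.0007
```

```bash
python3 m.py w13.png
python3 - <<'E'
import cv2,numpy as np
im=cv2.imread('pics/w13.png'); cv2.imwrite('pics/m13.png',im[40:380,160:500])
E
```

```text
26.1 [0.5053 0.0236 0.1785] [180.    -0.56   1.24] [ -0.2 -14.5 106.4   0.   87.5  88.5]
cam [0.58468535 0.02584239 0.34447192]
red [310, 103, 27, 36, 838] [323.1 119.2] med [0.5964 0.0262 0.1526] lo [0.587 0.02  0.097] hi [0.604 0.033 0.155]
red [236, 199, 49, 48, 1616] [259.7 222.5] med [0.5051 0.0878 0.0181] lo [0.483 0.067 0.017] hi [0.525 0.109 0.019]
red [335, 211, 16, 22, 95] [343.  219.9] med [0.522  0.0079 0.0703] lo [0.515 0.003 0.068] hi [0.527 0.014 0.098]
red [301, 212, 16, 22, 97] [307.7 220.8] med [0.5205 0.0381 0.0699] lo [0.51  0.032 0.065] hi [0.526 0.043 0.092]
amber [337, 201, 14, 26, 113] [343.5 210.5] med [0.5202 0.005  0.0182] lo [ 0.508 -0.002  0.017] hi [0.527 0.011 0.066]
amber [303, 203, 10, 20, 87] [307.6 211.3] med [0.5181 0.0396 0.0183] lo [0.509 0.036 0.017] hi [0.524 0.044 0.06 ]
cap [304, 244, 46, 36, 1247] [326.7 261.8] med [0.5096 0.0221 0.1418] lo [0.5   0.009 0.141] hi [0.52  0.035 0.143]
saddle [287, 95, 73, 71, 3090] [322.9 133.8] med [0.5863 0.0267 0.0748] lo [ 0.568 -0.     0.073] hi [0.616 0.052 0.076]
tip rect [599.7  26.3] [ 9.3 14.2] edges [(14.2, 91.3), (9.3, 1.3)] z 0.15374229118719016
```

View pics/m13.png

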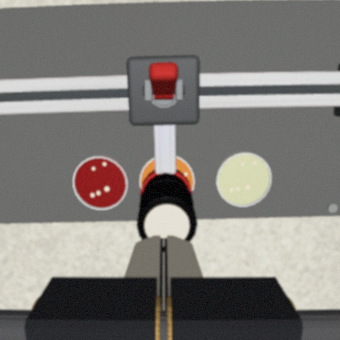

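Snug and aligned: pin at 91.3° vs rail y at 92.6°, lever leaning to +x at (163,75). The tube at y 0.022 has amber showing equally on both sides. Going down behind the lever with shut fingers.

Call:
send_rows(moves="20 0 0 0 0 0; 25 0 0 0 0 0; 18 0 0 0 0 0; 0 0 0 0 0 0; 0 0 15 0 0 0; 0 0 15 0 0 0; 0 0 7 0 0 0; 0 0 0 0 0 0; 0 0 0 0 0 0; 0 0 0 0 0 0")

```text
time: 27.4
eef_pos: [0.5685, 0.025, 0.1396]
eef_rot: [180.0, -0.6, 1.2]
contact_force: [0.2, -0.4, 0.1]
opening: 0.0004
```

Call:
send_rows(moves="8 0 -1 0 0 0; 8 0 -1 0 0 0; 8 0 0 0 0 0; 8 0 1 0 0 0; 7 0 3 0 0 0; 7 0 4 0 0 0; 6 0 5 0 0 0; 5 0 5 0 0 0; 0 0 0 0 0 0; 0 0 0 0 0 0")

```text
time: 28.65
eef_pos: [0.6292, 0.0265, 0.1225]
eef_rot: [-180.0, -0.3, 1.2]
contact_force: [-2.2, 1.0, -0.0]
opening: 0.0007
```

```bash
python3 m.py w14.png | egrep 'red|^2'
```

```text
28.65 [0.6292 0.0265 0.1225] [-179.99   -0.33    1.24] [ 0.1  3.2 95.2  0.  81.2 88.8]
red [307, 256, 30, 78, 694] [321.9 273. ] med [0.644  0.0273 0.1227] lo [0.624 0.021 0.116] hi [0.648 0.035 0.148]
```

Call:
send_rows(moves="3 0 5 0 0 0; 3 0 5 0 0 0; 2 0 5 0 0 0; 1 0 4 0 0 0; 1 0 3 0 0 0; 0 0 2 0 0 0; 0 0 1.5 0 0 0; 0 0 1.5 0 0 0; 0 0 1 0 0 0; 0 0 1 0 0 0")

```text
time: 29.95
eef_pos: [0.6405, 0.0267, 0.0972]
eef_rot: [180.0, -0.5, 1.2]
contact_force: [-8.6, -0.3, 11.5]
opening: 0.0002
```

```bash
python3 m.py w15.png | egrep 'red|^2|^3'
```

```text
29.95 [0.6405 0.0267 0.0972] [180.    -0.52   1.25] [ 0.1  5.4 95.3  0.  78.7 88.9]
red [307, 266, 29, 85, 461] [322.1 287.8] med [0.651  0.0275 0.097 ] lo [0.611 0.022 0.092] hi [0.654 0.035 0.143]
```

Call:
send_rows(moves="0 0 1.5 0 0 0; 0 0 1.5 0 0 0; 0 0 2 0 0 0; 0 0 2 0 0 0; 0 0 2 0 0 0; 0 0 2 0 0 0; 0 0 -2 0 0 0; 0 0 -20 0 0 0; 0 0 -30 0 0 0; 0 0 -30 0 0 0")

```text
time: 31.25
eef_pos: [0.6392, 0.0267, 0.1812]
eef_rot: [180.0, -0.7, 1.3]
contact_force: [-0.1, -0.2, 1.0]
opening: 0.0004
```

Call:
send_rows(moves="0 0 -20 0 0 0; -30 0 0 0 0 0; -30 0 0 0 0 0; -30 0 0 0 0 0; -25 0 0 0 0 0; 0 0 0 0 0 0; 0 0 0 0 0 0; 0 0 0 0 0 0; 0 0 0 0 0 0; 0 0 0 0 0 0")

```text
time: 32.5
eef_pos: [0.5242, 0.0241, 0.2061]
eef_rot: [180.0, -1.1, 1.2]
contact_force: [0.5, -0.1, -0.5]
opening: 0.0005
```

```bash
python3 m.py w16.png
python3 - <<'E'
from h import *
a,d,c=grab('scene','s16.png'); rw,o,P=cloud(d,c)
im,d,c=grab('wrist'); rw,o,P=cloud(d,c)
hsv=cv2.cvtColor(np.ascontiguousarray(im),cv2.COLOR_RGB2HSV); H,S,V=[hsv[...,i].astype(int) for i in range(3)]
m=((H<6)|(H>172))&(S>150)&(V>60)&(P[...,0]>.6)&(P[...,0]<.67)&(abs(P[...,1]-.03)<.02)
q=P[m]; print('lever z slope',np.polyfit(q[:,0],q[:,2],1), q[:,0].min(),q[:,0].max(),np.median(q[:,2]))
w=cv2.imread('pics/w16.png'); s=cv2.resize(a[180:340,260:440,::-1],(400,356),interpolation=cv2.INTER_CUBIC)
x=np.zeros((356,800,3),np.uint8); x[:,400:]=s; x[:300,:400]=cv2.resize(w,(400,300)); cv2.imwrite('pics/m16.png',x)
E
```

```text
32.5 [0.5242 0.0241 0.2061] [179.97  -1.11   1.25] [ -0.2 -12.9 102.5   0.   89.3  88.6]
cam [0.60195327 0.02635338 0.37274995]
red [313, 75, 20, 71, 1329] [322.4 109.9] med [0.6277 0.0274 0.0976] lo [0.603 0.02  0.096] hi [0.651 0.034 0.099]
red [315, 150, 18, 14, 231] [323.4 156.5] med [0.5927 0.0262 0.0986] lo [0.587 0.02  0.097] hi [0.597 0.032 0.1  ]
red [244, 214, 44, 43, 1312] [265.3 235. ] med [0.5048 0.0877 0.0181] lo [0.483 0.067 0.017] hi [0.525 0.109 0.019]
red [303, 227, 15, 21, 90] [309.  235.5] med [0.5201 0.0379 0.07  ] lo [0.509 0.031 0.064] hi [0.526 0.043 0.093]
red [334, 226, 14, 21, 88] [341.3 234.7] med [0.5218 0.0073 0.0704] lo [0.513 0.002 0.066] hi [0.527 0.014 0.097]
amber [305, 217, 9, 19, 81] [309.  225.6] med [0.5168 0.0399 0.0182] lo [0.508 0.036 0.017] hi [0.524 0.044 0.051]
amber [336, 216, 11, 12, 63] [339.7 221.4] med [0.5217 0.0073 0.0181] lo [0.517 0.001 0.017] hi [0.527 0.011 0.04 ]
cap [307, 259, 39, 21, 572] [326.5 268.9] med [0.5134 0.0223 0.1417] lo [0.507 0.009 0.14 ] hi [0.521 0.035 0.143]
saddle [291, 124, 65, 63, 2494] [323.4 157.5] med [0.5883 0.0251 0.0749] lo [ 0.568 -0.     0.073] hi [0.616 0.052 0.076]
lever z slope [-0.22996557  0.24393264] 0.6010608107804043 0.6532720086998071 0.09769581598688842
```

View pics/m16.png

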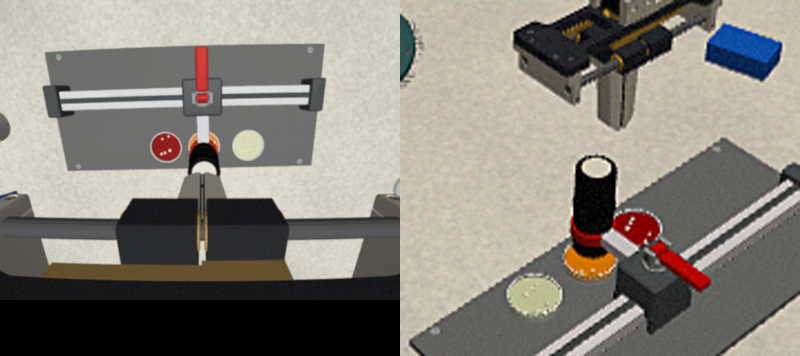

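Run:
```python
from h import *
im,d,c=grab('wrist'); rw,o,P=cloud(d,c)
hsv=cv2.cvtColor(np.ascontiguousarray(im),cv2.COLOR_RGB2HSV); H,S,V=[hsv[...,i].astype(int) for i in range(3)]
m=(((H<6)|(H>172))&(S>150)&(V>60)).astype(np.uint8); m=cv2.erode(m,np.ones((5,5)))>0
for a,b in [(.605,.612),(.62,.63),(.64,.645),(.645,.651)]:
    k=m&(P[...,0]>a)&(P[...,0]<b)&(abs(P[...,1]-.027)<.01); print(a,k.sum(),np.median(P[k],0).round(4))
```

```text
0.605 141 [0.6087 0.0265 0.0979]
0.62 196 [0.6252 0.0276 0.0979]
0.64 105 [0.6428 0.0281 0.0978]
0.645 120 [0.6481 0.0282 0.0979]
```

```bash
python3 -c "
from workcell import job; print(job.job_done())"
```

```text
the job is handed in; nothing more can be done
None
```

I slid the camera by its tube until it stood over the amber dish. Then I pinched the lever, turned the bolt about 133° clockwise to its stop in one grip, and folded the lever down. The job is handed in, 32.7 s used, with the gripper clear of everything.

**Last checks**
- **Tube position:** tube at y ≈ 0.022 m, amber dish at about 0.0205 m. It is roughly 1.5 mm off centre, close to the 2 mm camera calibration. Individual views put the dish between 0.018 and 0.022 m.
- **Bolt snug:** the lever stopped turning while the gripper slipped about 15° past it, with 0.39 N m at the wrist. The folded lever points at 2.5°, against 2.65° for the rail's x axis.
- **Lever down:** its top is level, at 97.8 to 97.9 mm over 40 mm of its length.
- **Other things:** the red dish has not moved (within 0.2 mm between close-up views). I did not measure the others again, but no move went near the loose items on the bench.

**What went wrong:** while gripping the tube, the arm crept about 1 mm per row, so the carriage overshot the dish by up to about 13 mm. I brought it back before the bolt was touched. The tool also tilted up to 2° while gripping, and I straightened it afterwards.

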